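Make up two fingerprint-dusting kits

ROBOT

A 6-joint arm with a two-finger parallel gripper is mounted at the origin on the work surface. World frame = base frame: x ahead of the robot, y to its left, z up, the work surface at z = 0. Lengths are in mm, angles in degrees, forces in N, time in s.
With the tool pointing down it reaches from about 300 to 850 mm from the base axis. Payload 4.2 kg.
Tool frame: the origin (TCP) lies midway between the tips of the shut fingers; the grasp point (between the pads) lies 19 mm behind it (pinch_z is the distance from the TCP to the grasp point, in mm); z points along the fingers, y is the line along which they close (so a half turn about z gives the same grasp; the last joint's range is limited). The gripper opens to 91 mm and grips with 3 to 60 N. Pads are 32 mm wide; open, the fingers measure 118 mm over their backs; the gripper's body (76 mm by 178 mm) begins 60 mm behind the grasp point.
Start: joints at [72.307, 18.312, 89.639, -0, 72.044, -1.146], TCP at [163.763, 551.203, 213.976] pointing down, gripper open.
Joint ranges: [-177.97, 177.97], [-48.28, 115.42], [12.27, 149.76], [-77.06, 257.06], [2.81, 150.46], [-146.56, 146.56]. Speed limits (degrees/s): [147.25, 147.25, 180, 180, 180, 180].

INTERFACE

Orientations are given as [roll, pitch, yaw] about the fixed x, y, z axes, in that order (R = Rz(yaw) Ry(pitch) Rx(roll)).
In Python, from workcell import * gives the robot as it stands.
- The arm moves only by the tool step_arm, never from a script. Its argument "steps" is a list of rows, each a list of 7 numbers: the turn, a rotation vector about the tool's x, y, z in degrees, then the shift along the tool's x, y, z in mm, then the opening, from 0 (shut) to 1 (fully open). In form: [[rx, ry, rz, x, y, z, hand], ...]. A call has exactly 8 rows; each row shifts and turns the commanded pose from where the row before left it, along the tool's axes as they then stand; what a row does not reach is not made up. A row lasts 1/8 s, in which the tool goes at most 62.5 mm and 10.7 degrees, less where a joint would pass 70% of its speed; a pose out of reach is approached as far as the arm can. A call is refused whole if a number of a shift passes 62.5 or a number of a turn 10.7, either way. A call with a gripper value outside its range is refused whole. The fingers move at their own pace and stop on an object; "force" is the grip in N (left out, the last holds). Time passes only in rows, so rows that do not move let the fingers close, or fill a call up. It gives the time, the measured TCP pose, the force, the opening and the grip force at its end, in the units of the state.
- state(): the state, without advancing time (a new reading comes with each control period).
- grab_frame(name): name is "side" or "top" or "wrist"; returns a dict with "image" (480x640x3 uint8, blue, green, red), "fovy" (degrees; the focal length in pixels is half the picture's height over the tangent of half this angle, whatever the lens; pixels are square), "cx", "cy" (the principal point, pixels), "origin" and "rotation" of the camera in the world; the wrist camera has in their place "tool_from_camera" (4x4, takes a point from camera to tool coordinates, whose origin is the TCP and whose axes are the flange's). Camera axes: x right, y down, z forward; pixel columns grow to the right and rows downward; lengths in mm; the calibration is good to about 2 mm. The wrist camera is an equidistant fisheye: a pixel r from the principal point sees the ray r / f radians off the axis. A picture is of the moment at which its call begins: read the wrist's pose just before it. There is no depth.
- job_done(): hands the job in; it is judged then, once.
The state is a dict: "time_s": time; "qpos": joint angles; "qvel": joint speeds; "effort": joint torques, N m; "ee_pos": TCP position; "ee_rot": TCP orientation; "force": force on the tool from outside, world axes, zero at the start; "torque": the same for the moment, N m; "gripper_width": finger opening in mm; "gripper_force": force on a finger pad.
Only numpy, scipy, OpenCV 4.12 (cv2) and the standard library are available. Lean on these libraries where they do the work, as an engineer would, in place of code of your own. Each camera call takes 0.05 s, during which the arm holds its last target. There are 200 camera calls.

TASK

Make up the two fingerprint-dusting kits: the three-compartment tray gets the large powder jar, the roll of lifting tape and one cup, the two-compartment tray gets the small powder jar and one cup, one thing to a compartment, in any order. Take the two cups singly off the top of the nested stack without bringing the next one up, and leave the last cup standing where it is. Set everything down on the compartment floor, not dropped, the jars and cups upright and the roll flat, and leave the wash bottle and the mouse where they are.

Things in the scene. Friction and masses are not known exactly. Their poses are not given: they have to be found in the camera images.
- tray3: Black moulded kit tray with three square compartments in a row and grey foam pads; 268 x 92 mm, plus a 16 mm lifting ear at each end; fixed to the bench. Origin: centre of its underside, z up; x along the row, y across. Compartments 84 x 84 mm inside, centres at x = -88, 0 and +88 mm, y = 0; floor 4 mm above the bench, walls and 4 mm partitions 16 mm high over the bench.
- tray2: Black moulded kit tray with two square compartments in a row and grey foam pads; 180 x 92 mm, plus a 16 mm lifting ear at each end; fixed to the bench. Origin: centre of its underside, z up; x along the row, y across. Compartments 84 x 84 mm inside, centres at x = -44 and +44 mm, y = 0; floor 4 mm above the bench, walls and 4 mm partitions 16 mm high over the bench.
- jar_large: Large powder jar: straight white jar with a black screw cap, 60 mm diameter, 80 mm high (cap: the top 20 mm), standing on the bench. Origin: centre of its underside, z up. 0.14 to 0.28 kg.
- jar_small: Small powder jar: the same kind of jar, 42 mm diameter, 58 mm high (cap: the top 16 mm), standing on the bench. Origin: centre of its underside, z up. 0.06 to 0.11 kg.
- tape_roll: Roll of fingerprint-lifting tape lying flat: pale grey tape on a cardboard core, 60 mm outside (61 at most), 38 mm hole, 38 mm high. Origin: centre of its underside, z up, along the axis. 0.07 to 0.12 kg.
- cup_top: Top of three nested cups. Natural-white plastic cup, 52 mm high, 30 g. Origin: centre of its underside, z up. Foot 40 mm across, flaring to 52 at 36 mm height; there a shoulder to the upper band, 60 mm across widening to 62 (65 at most) at the rim. Stacked, each shoulder rests loosely on the rim below: every cup stands 16 mm above the next and only its 16 mm band shows.
- cup_middle: Middle one of three nested cups. Natural-white plastic cup, 52 mm high, 30 g. Origin: centre of its underside, z up. Foot 40 mm across, flaring to 52 at 36 mm height; there a shoulder to the upper band, 60 mm across widening to 62 (65 at most) at the rim. Stacked, each shoulder rests loosely on the rim below: every cup stands 16 mm above the next and only its 16 mm band shows.
- cup_bottom: Bottom one of three nested cups, on the bench; it stays. Natural-white plastic cup, 52 mm high, 30 g. Origin: centre of its underside, z up. Foot 40 mm across, flaring to 52 at 36 mm height; there a shoulder to the upper band, 60 mm across widening to 62 (65 at most) at the rim.
- wash_bottle: Bystander: pale plastic wash bottle, 62 mm diameter, 205 mm high with a thin bent spout that reaches 78 mm to its +x side, at the robot's left. Origin: centre of its underside.
- mouse: Bystander: black computer mouse, 108 x 62 x 36 mm, on a 3 mm thick, 180 x 150 mm grey pad at the robot's right. Origin: centre of its underside, x along its length.

How it is judged (in metres and radians):
At the end, for the whole second after the job is handed in: Each kit's things are in its tray, one per compartment (centres 56 mm apart or more), within 23 mm of the compartment's centre along and across, underside within 4 mm of its floor, tilt under 0.12 rad, at rest. Bottom cup upright, at rest, within 25 mm of its start ((x of jar_large in the frame of tray3 between -0.111 and -0.065 m or x of jar_large in the frame of tray3 between -0.023 and 0.023 m or x of jar_large in the frame of tray3 between 0.065 and 0.111 m) and y of jar_large in the frame of tray3 between -0.023 and 0.023 m and z of jar_large in the frame of tray3 between 0 and 0.008 m and angle between each of jar_large, tape_roll, jar_small, cup_bottom's own z axis and vertical below 0.12 rad and linear speed of each of jar_large, tape_roll, jar_small, cup_bottom below 0.02 m/s and (x of tape_roll in the frame of tray3 between -0.111 and -0.065 m or x of tape_roll in the frame of tray3 between -0.023 and 0.023 m or x of tape_roll in the frame of tray3 between 0.065 and 0.111 m) and y of tape_roll in the frame of tray3 between -0.023 and 0.023 m and z of tape_roll in the frame of tray3 between 0 and 0.008 m and (x of jar_small in the frame of tray2 between -0.067 and -0.021 m or x of jar_small in the frame of tray2 between 0.021 and 0.067 m) and y of jar_small in the frame of tray2 between -0.023 and 0.023 m and z of jar_small in the frame of tray2 between 0 and 0.008 m and horizontal distance between jar_large and tape_roll above 0.056 m and (((x of cup_top in the frame of tray3 between -0.111 and -0.065 m or x of cup_top in the frame of tray3 between -0.023 and 0.023 m or x of cup_top in the frame of tray3 between 0.065 and 0.111 m) and y of cup_top in the frame of tray3 between -0.023 and 0.023 m and z of cup_top in the frame of tray3 between 0 and 0.008 m and angle between each of cup_top, cup_middle's own z axis and vertical below 0.12 rad and linear speed of each of cup_top, cup_middle below 0.02 m/s and horizontal distance between cup_top and jar_large above 0.056 m and horizontal distance between cup_top and tape_roll above 0.056 m and (x of cup_middle in the frame of tray2 between -0.067 and -0.021 m or x of cup_middle in the frame of tray2 between 0.021 and 0.067 m) and y of cup_middle in the frame of tray2 between -0.023 and 0.023 m and z of cup_middle in the frame of tray2 between 0 and 0.008 m and horizontal distance between cup_middle and jar_small above 0.056 m) or ((x of cup_middle in the frame of tray3 between -0.111 and -0.065 m or x of cup_middle in the frame of tray3 between -0.023 and 0.023 m or x of cup_middle in the frame of tray3 between 0.065 and 0.111 m) and y of cup_middle in the frame of tray3 between -0.023 and 0.023 m and z of cup_middle in the frame of tray3 between 0 and 0.008 m and angle between each of cup_middle, cup_top's own z axis and vertical below 0.12 rad and linear speed of each of cup_middle, cup_top below 0.02 m/s and horizontal distance between cup_middle and jar_large above 0.056 m and horizontal distance between cup_middle and tape_roll above 0.056 m and (x of cup_top in the frame of tray2 between -0.067 and -0.021 m or x of cup_top in the frame of tray2 between 0.021 and 0.067 m) and y of cup_top in the frame of tray2 between -0.023 and 0.023 m and z of cup_top in the frame of tray2 between 0 and 0.008 m and horizontal distance between cup_top and jar_small above 0.056 m)) and distance of cup_bottom from where it was at the start of the episode below 0.025 m); the robot touches nothing.
It fails at once if the top cup drags the next cup of the stack up with it (distance between cup_top and cup_middle below 0.024 m and height (world z) of cup_middle above 0.028 m).
It fails at once if the bottom cup, which stays, is lifted or pushed more than 25 mm (distance of cup_bottom from where it was at the start of the episode above 0.025 m).
It fails at once if the wash bottle or the mouse is pushed more than 25 mm (distance of any of wash_bottle, mouse from where it was at the start of the episode above 0.025 m).
It fails at once if a thing is dropped: it comes down at more than 0.7 m/s (a fall of about 25 mm) ((height (world z) of jar_large below 0.03 m and linear speed of jar_large above 0.7 m/s) or (height (world z) of jar_small below 0.03 m and linear speed of jar_small above 0.7 m/s) or (height (world z) of tape_roll below 0.03 m and linear speed of tape_roll above 0.7 m/s) or (height (world z) of cup_top below 0.03 m and linear speed of cup_top above 0.7 m/s) or (height (world z) of cup_middle below 0.03 m and linear speed of cup_middle above 0.7 m/s)).
It also fails if it takes over 128 s, if anything falls off the work surface, if the arm or the gripper's body presses on something with over 40 N, if the wrist force passes 120 N, or if a joint passes its speed limit or range.

## Working session

There is one attempt and no reset: what is moved stays moved. The work goes in short steps, Python scripts to look and compute and a tool call to move; the robot and the scene stay as the last step left them, time stands still between calls to the robot, and variables do not carry over. Pictures are saved under pics/ and viewed, at most 17 in all, crops included, and the job is handed in when it is done.

Besides the shell and the picture viewer there is one more tool, called after "Request:" by a JSON object that holds its "fn" and its "kwargs", one argument or row to a line. step_arm: Moves the arm, as the interface text tells. Its arguments: {"type":"object","properties":{"steps":{"type":"array","items":{"type":"array","items":{"type":"number"}}},"force":{"type":"number"}},"required":["steps"]}

```bash
mkdir -p pics; ls
cat > h.py <<'E'
from workcell import *
import numpy as np, cv2
from scipy.spatial.transform import Rotation as Ro
def ray(f,uv):
    h=f["image"].shape[0]; fl=h/2/np.tan(np.radians(f["fovy"]/2))
    d=np.array([(uv[0]-f["cx"])/fl,(uv[1]-f["cy"])/fl,1.]); return np.array(f["origin"]),np.array(f["rotation"])@d
def onz(f,uv,z):
    o,d=ray(f,uv); return o+d*(z-o[2])/d[2]
def proj(f,p):
    fl=f["image"].shape[0]/2/np.tan(np.radians(f["fovy"]/2))
    c=np.array(f["rotation"]).T@(np.array(p)-np.array(f["origin"])); return c[:2]/c[2]*fl+[f["cx"],f["cy"]]
E
python3 - <<'E'
from h import *
s=state(); print({k:np.round(v,2) for k,v in s.items()})
for n in ["top","side"]:
    f=grab_frame(n); cv2.imwrite(f"pics/{n}0.png",f["image"]); print(n,f["fovy"],f["cx"],f["cy"],f["origin"],f["rotation"])
f=grab_frame("wrist");print(f["fovy"],f["tool_from_camera"])
E
```

```text
pics
{'time_s': np.float64(0.0), 'qpos': array([72.31, 18.35, 89.71, -0.  , 72.04, -1.15]), 'qvel': array([-0.  , -0.04,  0.03,  0.05, -0.05,  0.05]), 'effort': array([ -0.  , -41.25, -23.2 ,   0.07,   0.05,  -0.  ]), 'ee_pos': array([163.62, 550.71, 213.1 ]), 'ee_rot': array([-179.9 ,   -0.  ,  163.45]), 'force': array([ 0.07,  0.49, -0.03]), 'torque': array([ 0.03, -0.03,  0.01]), 'gripper_force': np.float64(0.0), 'gripper_width': np.float64(91.09)}
top 49.66930489174338 327.75685206808964 242.83839229976792 [ 456.53997277   10.51086871 1441.37639903] [-176.1584741    -1.26901675  -88.93033421]
side 43.07648778698843 309.6987721593625 235.9049485121715 [ 398.92964958 1128.30551236  664.46106127] [-117.24374738    0.83205917 -171.68882567]
65.70646984690485 [[-4.41616445e-06 -9.68239461e-01 -2.50024693e-01  6.93661186e+01]
 [ 9.99999571e-01  2.27447182e-04 -8.98469255e-04  5.32114813e-02]
 [ 9.26800799e-04 -2.50024589e-01  9.68239044e-01 -1.71470478e+02]
 [ 0.00000000e+00  0.00000000e+00  0.00000000e+00  1.00000000e+00]]
```

```bash
sed -i 's/np.array(f\["rotation"\])/Ro.from_euler("xyz",f["rotation"],degrees=True).as_matrix()/' h.py
```

```text
(no output)
```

View pics/top0.png

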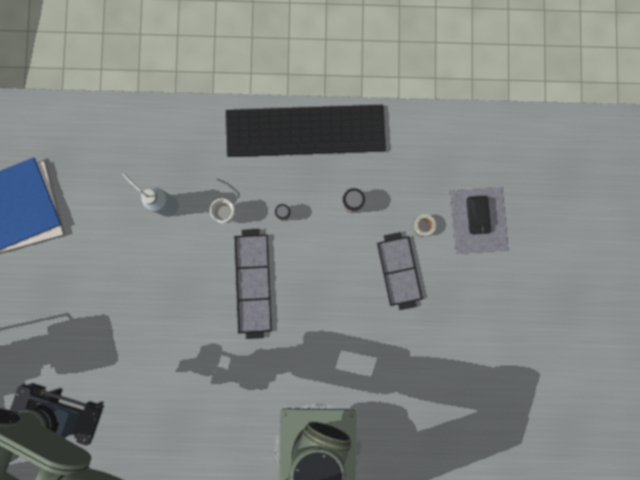

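View pics/side0.png

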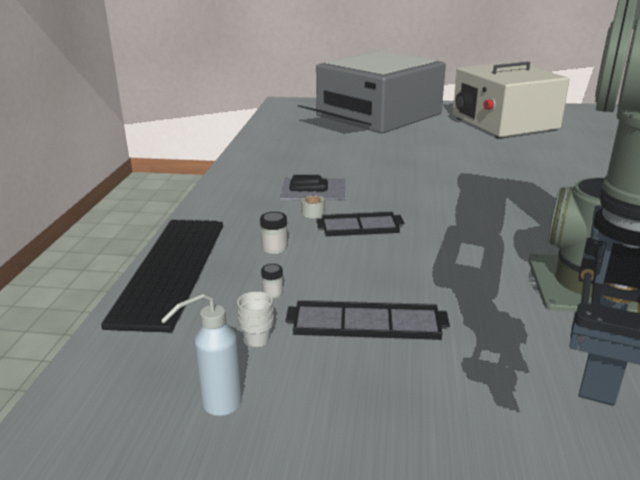

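Top picture: tray3 at about (253,284), tray2 (401,270), cup stack (222,211), small jar (283,212), large jar (354,200), tape roll (425,225), bottle (152,200) with its spout going up-left to (125,177), and the mouse (480,215). The side picture shows the same layout, with the spout passing clear of the stack.

```bash
cat > m1.py <<'E'
from h import *
f=grab_frame("top"); im=f["image"]; hsv=cv2.cvtColor(im,cv2.COLOR_BGR2HSV); g=cv2.cvtColor(im,cv2.COLOR_BGR2GRAY)
def big(mask,roi):
    x0,y0,x1,y1=roi; m=np.zeros_like(mask); m[y0:y1,x0:x1]=mask[y0:y1,x0:x1]
    m=cv2.morphologyEx(m,cv2.MORPH_CLOSE,np.ones((3,3)))
    return max(cv2.findContours(m,cv2.RETR_EXTERNAL,cv2.CHAIN_APPROX_NONE)[0],key=cv2.contourArea)
dark=(g<55).astype(np.uint8)*255
for n,roi in dict(tray3=(225,222,280,345),tray2=(370,228,428,315)).items():
    c=big(dark,roi); P=np.array([onz(f,p[0],16)[:2] for p in c],np.float32)
    r=cv2.minAreaRect(P); print(n,np.round(r[0],1),np.round(r[1],1),round(r[2],1))
br=((g>115)).astype(np.uint8)*255
for n,roi,z,mk in [("stack",(205,195,240,227),84,br),("tape",(410,210,440,240),38,br),("jl",(338,184,372,216),80,dark),("js",(272,202,295,224),58,dark)]:
    c=big(mk,roi); (u,v),r=cv2.minEnclosingCircle(c); p=onz(f,(u,v),z); q=onz(f,(u+r,v),z)
    print(n,round(u,1),round(v,1),np.round(p,1),"rad",round(np.linalg.norm(q-p),1))
print([np.round(onz(f,p,z),0) for p,z in [((152,200),205),((123,175),180),((480,215),36)]])
cv2.imwrite("pics/topz.png",cv2.resize(im[160:345,110:520],None,fx=1.95,fy=1.95,interpolation=cv2.INTER_CUBIC))
E
python3 m1.py
```

```text
tray3 [300.5 173.6] [14.3 43.8] 4.7
tray2 [ 388.2 -239.6] [13.  42.2] 13.4
stack 222.0 211.0 [626.3 261.1  84. ] rad 59.3
tape 424.5 224.5 [ 606.9 -282.1   38. ] rad 56.3
jl 353.0 205.5 [648.9 -82.9  80. ] rad 18.6Traceback (most recent call last):
  File "m1.py", line 13, in <module>
    c=big(mk,roi); (u,v),r=cv2.minEnclosingCircle(c); p=onz(f,(u,v),z); q=onz(f,(u+r,v),z)
  File "m1.py", line 6, in big
    return max(cv2.findContours(m,cv2.RETR_EXTERNAL,cv2.CHAIN_APPROX_NONE)[0],key=cv2.contourArea)
ValueError: max() iterable argument is empty
```

Run:
```python
from h import *
f=grab_frame("top");g=cv2.cvtColor(f["image"],cv2.COLOR_BGR2GRAY)
print(g[284,225:285]);print(g[225:345:2,250]);print(g[211,205:240]);print(g[212,270:305]);print(g[200,338:375]);print(g[225,410:442])
print(f["image"][211,205:240:2])
```

```text
[146 147 147 146 145 145 146 146 145 138 113  78  57  70  84  97 115 123
 125 126 122 121 123 125 125 125 123 124 126 127 126 123 122 123 121 117
 117 118 122 124 123 119 105  83  70  84  95  98  99 109 129 142 144 143
 144 143 144 143 143 143]
[145 140  89  50  48  51 108 130 127 121 124 124 124 125 122 122 127 129
 125 124 116  68 112 128 122 120 125 124 126 126 123 123 127 127 126 126
 116  63 104 127 121 122 127 126 126 125 125 123 127 126 125 128 120  69
  44  49  54 121 145 143]
[112 111 111 117 144 170 153 125 113 105 100  99 108 126 139 145 145 145
 146 146 146 147 146 146 146 153 171 181 156 124 106 101 101 103 102]
[146 146 145 138 116  84  79 102 115 120 119 120 120 120 119 120 115 100
  75  58  71  89  98  98  99  98  99  99  99  99  99  99  99  99 100]
[148 149 148 138 108  72  56  71  99 113 119 119 118 120 119 119 120 119
 119 119 119 119 116 102  76  57  64  84  96 100 100  99  99  99  99 100
  99]
[144 142 142 147 159 170 171 152 123 104  99 100 101 100 101 100 100  97
  97 101 111 127 148 159 156 140 118 103 100 100 100 100]
[[112 113 109]
 [113 112 109]
 [143 145 143]
 [148 154 154]
 [109 113 113]
 [ 97 100 100]
 [105 109 108]
 [135 139 140]
 [141 146 146]
 [142 147 147]
 [142 146 147]
 [142 147 147]
 [142 147 147]
 [167 172 172]
 [151 157 157]
 [104 107 106]
 [102 102  99]
 [102 103  99]]
```

```bash
sed -i 's/g<55/g<90/; s/g>115/g>151/' m1.py; python3 m1.py
```

```text
tray3 [438.7 182.6] [297.1  94.5] 4.0
tray2 [ 480.7 -219.7] [209.1  94.8] 12.8
stack 221.3 211.1 [626.1 262.9  84. ] rad 33.8
tape 424.0 224.0 [ 608.2 -280.7   38. ] rad 30.7
jl 353.9 199.5 [664.9 -85.1  80. ] rad 30.9
js 282.8 211.8 [630.8 103.8  58. ] rad 22.3
[array([634., 406., 205.]), array([697., 487., 180.]), array([ 636., -435.,   36.])]
```

View pics/topz.png

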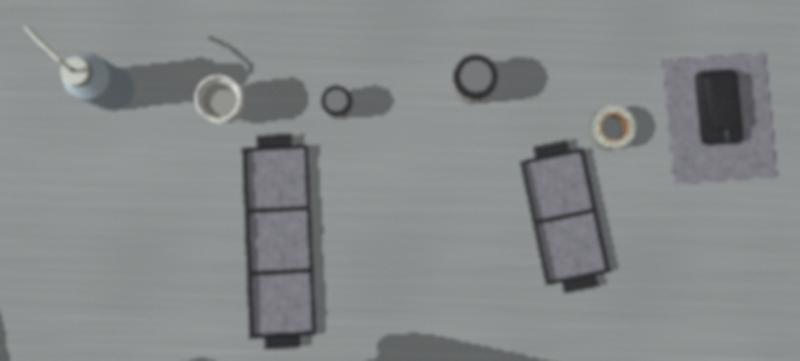

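Everything shows clearly and the sizes agree with the spec. I'll work with tool yaw at 180, so tool x = −world x, tool y = world y and tool z is down. First I go over the stack.

Request:
{"fn": "step_arm", "kwargs": {
  "steps": [
    [0,0,-8.3,0,0,-15,1],
    [0,0,-8.3,0,0,-15,1],
    [0,0,0,-50,-31,0,1],
    [0,0,0,-50,-31,0,1],
    [0,0,0,-50,-31,0,1],
    [0,0,0,-50,-31,0,1],
    [0,0,0,-50,-31,0,1],
    [0,0,0,-50,-31,0,1]
  ]
}}

```text
time_s: 1.3
ee_pos: [465.4, 364.3, 244.0]
ee_rot: [180.0, 0.0, -180.0]
force: [0.0, 0.9, -0.4]
gripper_width: 91.1
gripper_force: 0.0
```

Request:
{"fn": "step_arm", "kwargs": {
  "steps": [
    [0,0,0,-40.5,-25.5,0,1],
    [0,0,0,-40.5,-25.5,0,1],
    [0,0,0,-40.5,-25.5,0,1],
    [0,0,0,-40.5,-25.5,0,1],
    [0,0,0,0,0,0,1],
    [0,0,0,0,0,0,1],
    [0,0,0,0,0,0,1],
    [0,0,0,0,0,0,1]
  ]
}}

```text
time_s: 2.3
ee_pos: [625.2, 264.5, 244.4]
ee_rot: [180.0, 0.0, -179.9]
force: [0.3, -0.0, 0.1]
gripper_width: 91.0
gripper_force: 0.0
```

```bash
cat >> h.py <<'E'
def wgrab():
    s=state(); f=grab_frame("wrist"); f["p"]=np.array(s["ee_pos"]); f["R"]=Ro.from_euler("xyz",s["ee_rot"],degrees=True).as_matrix()
    print("t",s["time_s"],"tcp",np.round(s["ee_pos"],1),np.round(s["ee_rot"],1),"w",round(float(s["gripper_width"]),1),"F",np.round(s["force"],1))
    return f
def wonz(f,uv,z):
    fl=f["image"].shape[0]/2/np.tan(np.radians(f["fovy"]/2))
    T=np.array(f["tool_from_camera"]); d=np.array([uv[0]-f["cx"],uv[1]-f["cy"]]); r=np.hypot(*d)+1e-9; th=r/fl
    d=np.array([*(d/r*np.sin(th)),np.cos(th)]); o=f["p"]+f["R"]@T[:3,3]; d=f["R"]@T[:3,:3]@d
    return o+d*(z-o[2])/d[2]
E
python3 - <<'E'
from h import *
f=wgrab(); cv2.imwrite("pics/w1.png",f["image"])
E
```

```text
t 2.3 tcp [625.2 264.5 244.4] [ 180.     0.  -179.9] w 91.0 F [ 0.3 -0.   0.1]
```

View pics/w1.png

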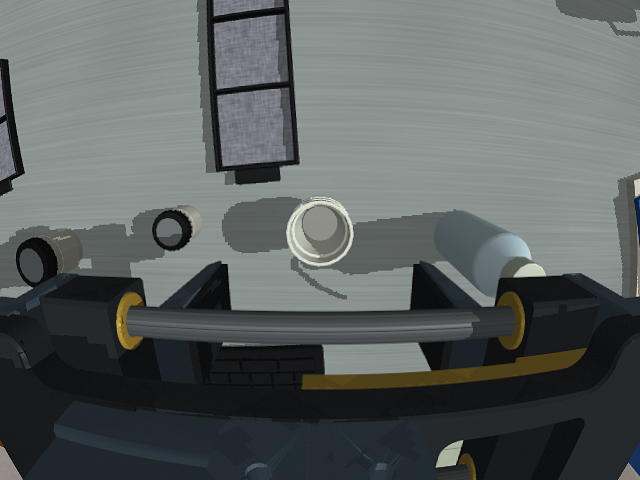

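The wrist picture shows the stack rim at about (320,231), between the fingers. The bottle (480,250) sits clear to the right, the small jar cap is at (172,229) and the large jar cap at (38,260).

```bash
cat >> h.py <<'E'
def circ(f,mask,roi,z):
    x0,y0,x1,y1=roi; m=np.zeros(mask.shape,np.uint8); m[y0:y1,x0:x1]=mask[y0:y1,x0:x1]*255
    c=max(cv2.findContours(m,cv2.RETR_EXTERNAL,cv2.CHAIN_APPROX_NONE)[0],key=cv2.contourArea)
    P=np.array([wonz(f,p,z)[:2] for p in cv2.convexHull(c)[:,0]],np.float32)
    e=cv2.minEnclosingCircle(P); l=cv2.fitEllipse(P); print("circle",np.round(e[0],1),round(e[1],1),"ellipse",np.round(l[0],1),np.round(l[1],1)); return e
E
python3 - <<'E'
from h import *
f=wgrab(); im=f["image"]; g=cv2.cvtColor(im,cv2.COLOR_BGR2GRAY); print(g[231,280:360:3])
for t in (185,200,210): circ(f,g>t,(270,180,370,280),84)
dk=(g<45)
circ(f,dk,(150,200,196,260),58); circ(f,dk,(10,230,62,280),80)
# tray3 far compartment partition check: dark frame corners
E
```

```text
t 2.35 tcp [625.3 264.4 244.4] [ 180.     0.  -179.9] w 91.0 F [-0.6  0.1  0.4]
[ 91  90 168 194 212 186 187 189  86 141 143 143 142 142 143 142 143 143
 146 100  99  95 141  98 214  93  95]
circle [629.9 263.8] 32.3 ellipse [630.4 263.7] [60.8 64.3]
circle [630.1 264.1] 32.2 ellipse [630.8 264. ] [60.  63.4]
circle [630.6 264.3] 31.7 ellipse [631.2 263.8] [59.7 61.8]
circle [633.5 108.8] 23.2 ellipse [633.6 108.8] [42.5 46.4]
circle [672. -74.] 39.9 ellipse [670.3 -73.4] [70.2 79.6]
```

Request:
{"fn": "step_arm", "kwargs": {
  "steps": [
    [0,0,0,-4,0,40,1],
    [0,0,0,0,0,40,1],
    [0,0,0,0,0,40,1],
    [0,0,0,0,0,30,1],
    [0,0,0,0,0,12,1],
    [0,0,0,0,0,10.5,1],
    [0,0,0,0,0,0,1],
    [0,0,0,0,0,0,1]
  ],
  "force": 10
}}

```text
time_s: 3.4
ee_pos: [630.7, 264.0, 72.7]
ee_rot: [179.9, 0.1, -179.9]
force: [0.0, 0.3, 0.4]
gripper_width: 91.3
gripper_force: 0.0
```

Run:
```python
from h import *
f=wgrab(); cv2.imwrite("pics/w2.png",f["image"]); g=cv2.cvtColor(f["image"],cv2.COLOR_BGR2GRAY)
f=grab_frame("side"); u,v=map(int,proj(f,[630,264,70])); cv2.imwrite("pics/s2.png",cv2.resize(f["image"][v-60:v+60,u-80:u+80],None,fx=5,fy=5))
```

```text
t 3.4 tcp [630.7 264.   72.7] [ 1.799e+02  1.000e-01 -1.799e+02] w 91.3 F [0.  0.3 0.4]
```

View pics/s2.png

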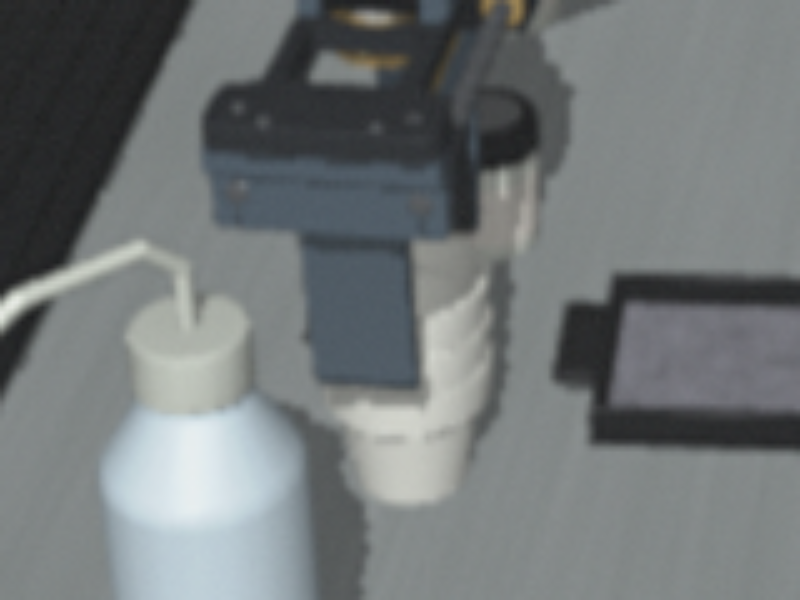

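The side crop shows the near fingertip level with the top band and clear of the bands below, with the bottle well clear. I'll close and lift slowly.

Request:
{"fn": "step_arm", "kwargs": {
  "steps": [
    [0,0,0,0,0,1,0.5],
    [0,0,0,0,0,0,0.5],
    [0,0,0,0,0,0,0.5],
    [0,0,0,0,0,0,0.5],
    [0,0,0,0,0,0,0.5],
    [0,0,0,0,0,0,0.5],
    [0,0,0,0,0,0,0.5],
    [0,0,0,0,0,0,0.5]
  ],
  "force": 10
}}

```text
time_s: 4.5
ee_pos: [630.1, 263.7, 70.5]
ee_rot: [180.0, 0.0, -179.9]
force: [0.1, -0.3, 0.4]
gripper_width: 63.7
gripper_force: 10.0
```

Request:
{"fn": "step_arm", "kwargs": {
  "steps": [
    [0,0,0,0,0,-1,0.5],
    [0,0,0,0,0,-2,0.5],
    [0,0,0,0,0,-3,0.5],
    [0,0,0,0,0,-3,0.5],
    [0,0,0,0,0,-3,0.5],
    [0,0,0,0,0,-3,0.5],
    [0,0,0,0,0,-3,0.5],
    [0,0,0,0,0,0,0.5]
  ]
}}

```text
time_s: 5.5
ee_pos: [630.2, 263.7, 88.8]
ee_rot: [180.0, 0.0, -179.9]
force: [0.1, 0.5, 0.3]
gripper_width: 63.7
gripper_force: 10.0
```

Run:
```python
from h import *
print(state()["force"])
f=grab_frame("side"); u,v=map(int,proj(f,[630,264,70])); cv2.imwrite("pics/s3.png",cv2.resize(f["image"][v-50:v+50,u-70:u+70],None,fx=5,fy=5))
```

```text
[0.08548217 0.4678271  0.30510937]
```

View pics/s3.png

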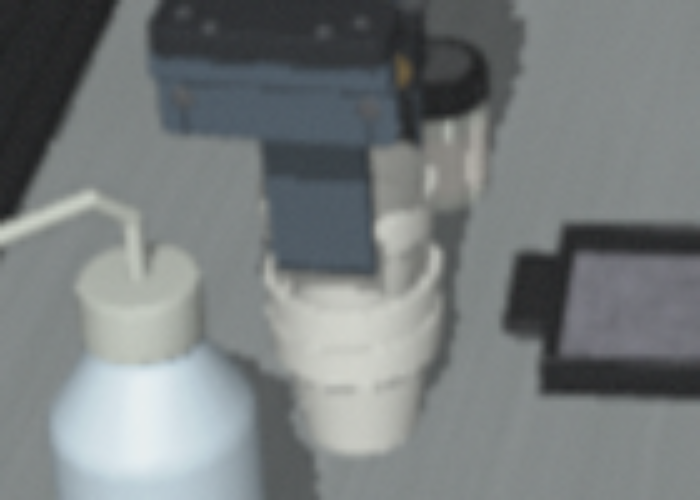

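Top cup is free and two cups remain standing. On to tray3's far compartment.

Request:
{"fn": "step_arm", "kwargs": {
  "steps": [
    [0,0,0,0,0,-4,0.5],
    [0,0,0,0,0,-5,0.5],
    [0,0,0,0,0,-5,0.5],
    [0,0,0,0,0,-6,0.5],
    [0,0,0,0,0,-8,0.5],
    [0,0,0,0,0,-10,0.5],
    [0,0,0,0,0,-8,0.5],
    [0,0,0,10,-7,0,0.5]
  ]
}}

```text
time_s: 6.55
ee_pos: [620.5, 256.9, 135.3]
ee_rot: [180.0, 0.1, -179.9]
force: [-0.0, -1.1, -1.5]
gripper_width: 63.7
gripper_force: 10.0
```

Request:
{"fn": "step_arm", "kwargs": {
  "steps": [
    [0,0,0,23,-17,0,0.5],
    [0,0,0,23,-17,0,0.5],
    [0,0,0,23,-17,0,0.5],
    [0,0,0,23,-17,0,0.5],
    [0,0,0,0,0,15,0.5],
    [0,0,0,0,0,25,0.5],
    [0,0,0,0,0,20,0.5],
    [0,0,0,0,0,10,0.5]
  ]
}}

```text
time_s: 7.55
ee_pos: [527.5, 188.5, 62.6]
ee_rot: [-180.0, -0.1, -179.9]
force: [0.6, 0.5, -0.1]
gripper_width: 63.8
gripper_force: 10.0
```

Run:
```python
from h import *
f=wgrab(); cv2.imwrite("pics/w3.png",f["image"])
```

```text
t 7.55 tcp [527.5 188.5  62.6] [-1.800e+02 -1.000e-01 -1.799e+02] w 63.8 F [ 0.6  0.5 -0.1]
```

View pics/w3.png

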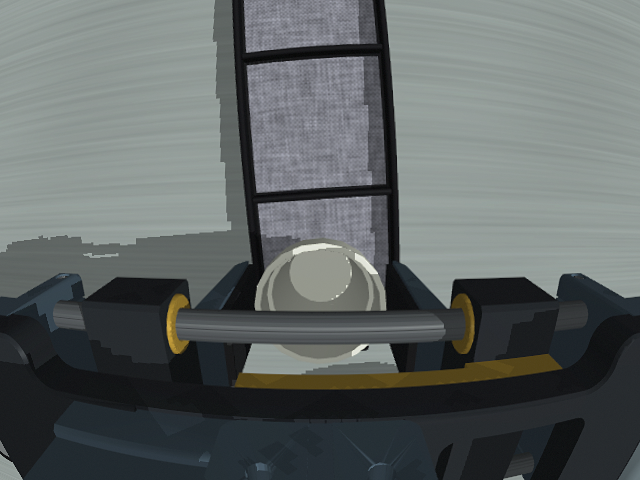

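Wrist picture: the cup rim is at (320,298), between the tray walls at columns 258 and 395. The partitions are at rows 54 and 194. I'll check the tray calibration against those.

Run:
```python
from h import *
f=wgrab()
for p in [(322,194),(312,54),(257,198),(389,190),(246,60),(381,50)]: print(p,np.round(wonz(f,p,16),1))
```

```text
t 7.6 tcp [527.1 188.4  61.9] [-179.9   -0.2 -179.9] w 63.5 F [ 0.2 -0.5 -0.8]
(322, 194) [483.5 189.   16. ]
(312, 54) [400.  183.1  16. ]
(257, 198) [485.7 150.4  16. ]
(389, 190) [480.7 228.8  16. ]
(246, 60) [402.4 144.3  16. ]
(381, 50) [396.5 223.5  16. ]
```

Request:
{"fn": "step_arm", "kwargs": {
  "steps": [
    [0,0,0,0,3,6,0.5],
    [0,0,0,0,0,5,0.5],
    [0,0,0,0,0,4,0.5],
    [0,0,0,0,0,2,0.5],
    [0,0,0,0,0,1,0.5],
    [0,0,0,0,0,0.7,0.5],
    [0,0,0,0,0,0.3,0.5],
    [0,0,0,0,0,0,0.5]
  ]
}}

```text
time_s: 8.65
ee_pos: [528.1, 191.6, 45.5]
ee_rot: [180.0, 0.0, -179.9]
force: [0.1, 0.4, -1.6]
gripper_width: 63.7
gripper_force: 10.0
```

Request:
{"fn": "step_arm", "kwargs": {
  "steps": [
    [0,0,0,0,0,0.5,0.5],
    [0,0,0,0,0,0.5,0.5],
    [0,0,0,0,0,0.5,0.5],
    [0,0,0,0,0,0,0.5],
    [0,0,0,0,0,0,0.5],
    [0,0,0,0,0,0,0.5],
    [0,0,0,0,0,0,0.5],
    [0,0,0,0,0,0,0.5]
  ]
}}

```text
time_s: 9.65
ee_pos: [528.1, 191.5, 44.0]
ee_rot: [180.0, 0.0, -179.9]
force: [-0.3, -0.9, 0.5]
gripper_width: 63.6
gripper_force: 10.0
```

Request:
{"fn": "step_arm", "kwargs": {
  "steps": [
    [0,0,0,0,0,0.6,0.5],
    [0,0,0,0,0,0.6,0.5],
    [0,0,0,0,0,0,0.5],
    [0,0,0,0,0,0,0.85],
    [0,0,0,0,0,0,0.85],
    [0,0,0,0,0,0,0.95],
    [0,0,0,0,0,0,0.95],
    [0,0,0,0,0,0,0.95]
  ]
}}

```text
time_s: 10.65
ee_pos: [528.1, 191.6, 42.8]
ee_rot: [180.0, 0.0, -179.9]
force: [-0.0, 0.1, 0.7]
gripper_width: 86.7
gripper_force: 0.0
```

Request:
{"fn": "step_arm", "kwargs": {
  "steps": [
    [0,0,0,0,0,-8,1],
    [0,0,0,0,0,-15,1],
    [0,0,0,0,0,-30,1],
    [0,0,0,0,0,-50,1],
    [0,0,0,0,0,-50,1],
    [0,0,0,0,0,-40,1],
    [0,0,0,0,0,0,1],
    [0,0,0,0,0,0,1]
  ]
}}

```text
time_s: 11.65
ee_pos: [527.6, 191.4, 235.8]
ee_rot: [180.0, -0.0, -179.9]
force: [0.1, 0.2, -0.1]
gripper_width: 91.0
gripper_force: 0.0
```

Run:
```python
from h import *
f=wgrab(); cv2.imwrite("pics/w4.png",f["image"]); g=cv2.cvtColor(f["image"],cv2.COLOR_BGR2GRAY)
circ(f,g>185,(260,170,380,290),56)
```

```text
t 11.65 tcp [527.6 191.4 235.8] [ 180.    -0.  -179.9] w 91.0 F [ 0.1  0.2 -0.1]
circle [529.9 191.2] 30.6 ellipse [529.7 191.3] [60.4 60.6]
```

View pics/w4.png

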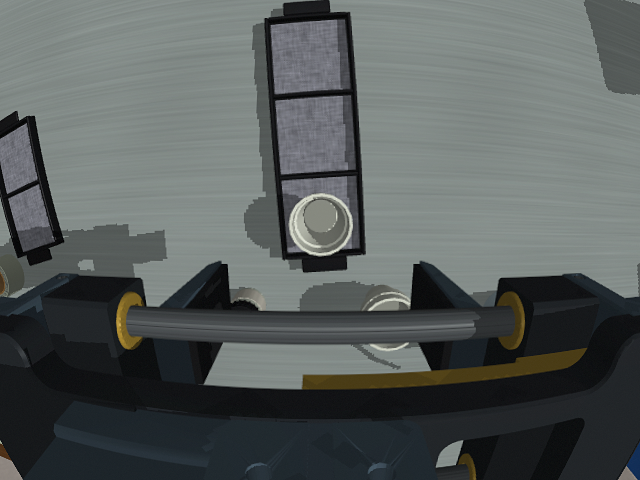

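Cup 1 stands centred in the far compartment at (320,224); the stack rim is at (390,320). Back to the stack for cup 2.

Request:
{"fn": "step_arm", "kwargs": {
  "steps": [
    [0,0,0,-26,18,0,1],
    [0,0,0,-26,18,0,1],
    [0,0,0,-26,18,0,1],
    [0,0,0,-26,18,0,1],
    [0,0,0,0,0,0,1],
    [0,0,0,0,0,0,1],
    [0,0,0,0,0,0,1],
    [0,0,0,0,0,0,1]
  ]
}}

```text
time_s: 12.7
ee_pos: [631.5, 263.2, 236.2]
ee_rot: [180.0, 0.0, -180.0]
force: [-0.9, 0.2, 0.5]
gripper_width: 91.3
gripper_force: 0.0
```

Run:
```python
from h import *
f=wgrab(); g=cv2.cvtColor(f["image"],cv2.COLOR_BGR2GRAY)
for t in (185,200): circ(f,g>t,(265,180,375,285),68)
circ(f,g<45,(150,195,196,260),58)
```

```text
t 12.7 tcp [631.5 263.2 236.2] [ 180.    0. -180.] w 91.3 F [-0.9  0.2  0.5]
circle [630.7 263.4] 31.4 ellipse [631.  263.7] [60.8 62.5]
circle [630.7 263.4] 31.2 ellipse [631.3 263.8] [60.2 61.4]
circle [633.2 108.5] 23.4 ellipse [633.7 108.9] [42.3 46.5]
```

Request:
{"fn": "step_arm", "kwargs": {
  "steps": [
    [0,0,0,0,0.3,40,1],
    [0,0,0,0,0,50,1],
    [0,0,0,0,0,45,1],
    [0,0,0,0,0,26,1],
    [0,0,0,0,0,12,1],
    [0,0,0,0,0,8,1],
    [0,0,0,0,0,0,1],
    [0,0,0,0,0,0,1]
  ]
}}

```text
time_s: 13.75
ee_pos: [632.8, 264.2, 56.0]
ee_rot: [179.9, 0.1, -179.9]
force: [1.2, -0.0, 0.7]
gripper_width: 91.3
gripper_force: 0.0
```

Request:
{"fn": "step_arm", "kwargs": {
  "steps": [
    [0,0,0,0,0,0,0.5],
    [0,0,0,0,0,0,0.5],
    [0,0,0,0,0,0,0.5],
    [0,0,0,0,0,0,0.5],
    [0,0,0,0,0,0,0.5],
    [0,0,0,0,0,0,0.5],
    [0,0,0,0,0,0,0.5],
    [0,0,0,0,0,0,0.5]
  ],
  "force": 10
}}

```text
time_s: 14.75
ee_pos: [632.1, 263.9, 55.0]
ee_rot: [180.0, 0.0, -179.9]
force: [-0.6, -1.4, 2.6]
gripper_width: 63.7
gripper_force: 10.0
```

Request:
{"fn": "step_arm", "kwargs": {
  "steps": [
    [0,0,0,0,0,-1,0.5],
    [0,0,0,0,0,-2,0.5],
    [0,0,0,0,0,-3,0.5],
    [0,0,0,0,0,-3,0.5],
    [0,0,0,0,0,-3,0.5],
    [0,0,0,0,0,-3,0.5],
    [0,0,0,0,0,-3,0.5],
    [0,0,0,0,0,0,0.5]
  ]
}}

```text
time_s: 15.75
ee_pos: [632.2, 264.0, 73.1]
ee_rot: [180.0, 0.0, -179.9]
force: [0.3, 0.5, -0.0]
gripper_width: 63.6
gripper_force: 10.0
```

Run:
```python
from h import *
f=grab_frame("side"); u,v=map(int,proj(f,[630,264,70])); cv2.imwrite("pics/s4.png",cv2.resize(f["image"][v-50:v+50,u-70:u+70],None,fx=4,fy=4))
```

```text
(no output)
```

View pics/s4.png

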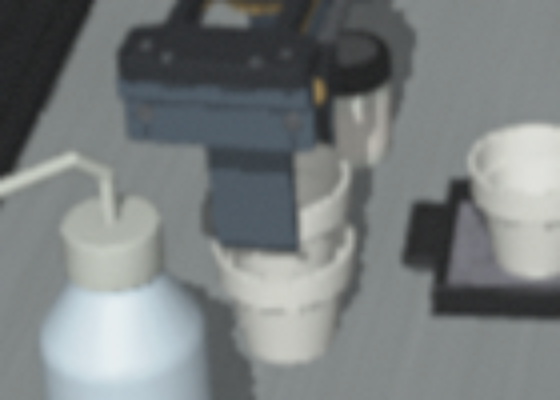

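Only the bottom cup is left standing; cup 2 is held. I'll lift and carry it to tray2.

Request:
{"fn": "step_arm", "kwargs": {
  "steps": [
    [0,0,0,0,0,-4,0.5],
    [0,0,0,0,0,-5,0.5],
    [0,0,0,0,0,-7,0.5],
    [0,0,0,0,0,-10,0.5],
    [0,0,0,0,0,-15,0.5],
    [0,0,0,0,0,-15,0.5],
    [0,0,0,0,0,-10,0.5],
    [0,0,0,4,-15,-4,0.5]
  ]
}}

```text
time_s: 16.8
ee_pos: [628.3, 249.3, 143.7]
ee_rot: [180.0, 0.1, -179.9]
force: [0.3, -0.9, -0.6]
gripper_width: 63.6
gripper_force: 10.0
```

Request:
{"fn": "step_arm", "kwargs": {
  "steps": [
    [0,0,0,9,-35,0,0.5],
    [0,0,0,12,-55,0,0.5],
    [0,0,0,14,-60,0,0.5],
    [0,0,0,14,-60,0,0.5],
    [0,0,0,14,-60,0,0.5],
    [0,0,0,14,-60,0,0.5],
    [0,0,0,14,-60,0,0.5],
    [0,0,0,9,-40,0,0.5]
  ]
}}

```text
time_s: 17.8
ee_pos: [526.3, -184.1, 142.6]
ee_rot: [-180.0, -0.1, 179.9]
force: [0.2, 0.1, -0.3]
gripper_width: 63.5
gripper_force: 10.0
```

Request:
{"fn": "step_arm", "kwargs": {
  "steps": [
    [0,0,0,4,-22,0,0.5],
    [0,0,0,0,-7,10,0.5],
    [0,0,0,0,0,20,0.5],
    [0,0,0,0,0,25,0.5],
    [0,0,0,0,0,14,0.5],
    [0,0,0,0,0,6,0.5],
    [0,0,0,0,0,0,0.5],
    [0,0,0,0,0,0,0.5]
  ]
}}

```text
time_s: 18.8
ee_pos: [525.1, -210.3, 68.5]
ee_rot: [-180.0, 0.1, -179.9]
force: [0.9, -0.2, -0.1]
gripper_width: 63.6
gripper_force: 10.0
```

Run:
```python
from h import *
f=wgrab(); cv2.imwrite("pics/w5.png",f["image"])
```

```text
t 18.8 tcp [ 525.1 -210.3   68.5] [-1.800e+02  1.000e-01 -1.799e+02] w 63.6 F [ 0.9 -0.2 -0.1]
```

View pics/w5.png

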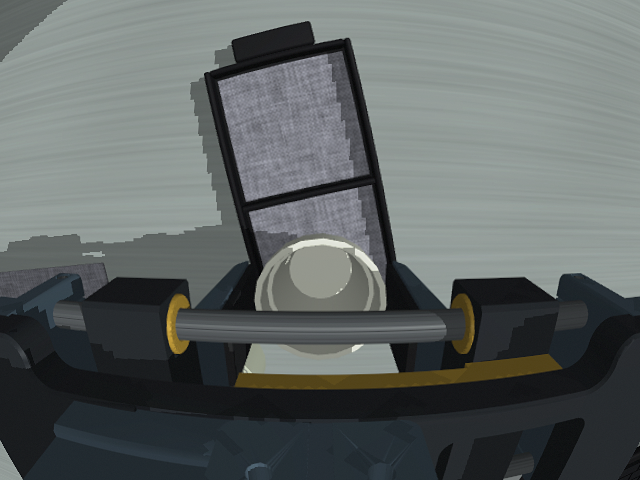

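The cup is over tray2. The partition runs from (246,206) to (374,180), and the near-end outer corners are at (208,74) and (349,42).

Run:
```python
from h import *
f=wgrab()
P=[wonz(f,p,16)[:2] for p in [(246,206),(374,180),(208,74),(349,42)]]
c=(P[0]+P[1])/2; e=(P[2]+P[3])/2; d=c-e; print(np.round(P,1),np.linalg.norm(P[1]-P[0]),np.linalg.norm(d)); d/=np.linalg.norm(d)
d2=np.array([[0,1],[-1,0]])@(P[1]-P[0]); d2/=np.linalg.norm(d2)
print("centre",c,"angles",np.degrees(np.arctan2(d[1],d[0])),np.degrees(np.arctan2(d2[1],d2[0])),"far",c+44*d,"near",c-44*d)
```

```text
t 18.85 tcp [ 525.1 -210.3   68.5] [-1.800e+02  1.000e-01 -1.799e+02] w 63.7 F [ 0.7  0.2 -0. ]
[[ 489.5 -256.4]
 [ 473.6 -178.1]
 [ 406.2 -279.5]
 [ 388.6 -193.5]] 79.91089011645295 86.32201066520005
centre [ 481.54235071 -217.29069064] angles 12.871625267772826 11.50778455351301 far [ 524.43670267 -207.48892701] near [ 438.64799875 -227.09245427]
```

Request:
{"fn": "step_arm", "kwargs": {
  "steps": [
    [0,0,0,0,2.5,8,0.5],
    [0,0,0,0,0,7,0.5],
    [0,0,0,0,0,4,0.5],
    [0,0,0,0,0,2.5,0.5],
    [0,0,0,0,0,1.5,0.5],
    [0,0,0,0,0,1,0.5],
    [0,0,0,0,0,0.5,0.5],
    [0,0,0,0,0,0,0.5]
  ]
}}

```text
time_s: 19.9
ee_pos: [524.5, -207.7, 43.3]
ee_rot: [180.0, 0.0, -179.9]
force: [0.2, -0.0, -0.2]
gripper_width: 63.7
gripper_force: 10.0
```

Request:
{"fn": "step_arm", "kwargs": {
  "steps": [
    [0,0,0,0,0,0.5,0.5],
    [0,0,0,0,0,0,0.5],
    [0,0,0,0,0,0,0.85],
    [0,0,0,0,0,0,0.85],
    [0,0,0,0,0,0,0.95],
    [0,0,0,0,0,0,0.95],
    [0,0,0,0,0,-4,0.95],
    [0,0,0,0,0,-8,1]
  ]
}}

```text
time_s: 20.9
ee_pos: [524.3, -207.6, 54.9]
ee_rot: [180.0, -0.0, -179.9]
force: [0.6, 0.5, -0.1]
gripper_width: 90.3
gripper_force: 0.0
```

Request:
{"fn": "step_arm", "kwargs": {
  "steps": [
    [0,0,0,0,0,-20,1],
    [0,0,0,0,0,-40,1],
    [0,0,0,0,0,-50,1],
    [0,0,0,0,0,-50,1],
    [0,0,0,-20,-20,-20,1],
    [0,0,0,-40,-35,0,1],
    [0,0,0,-27,-20,0,1],
    [0,0,0,0,0,0,1]
  ]
}}

```text
time_s: 21.9
ee_pos: [612.7, -283.8, 234.1]
ee_rot: [180.0, 0.0, -180.0]
force: [-0.2, 0.4, 0.6]
gripper_width: 91.2
gripper_force: 0.0
```

Run:
```python
from h import *
f=wgrab(); cv2.imwrite("pics/w6.png",f["image"])
```

```text
t 21.9 tcp [ 612.7 -283.8  234.1] [ 180.    0. -180.] w 91.2 F [-0.2  0.4  0.6]
```

View pics/w6.png

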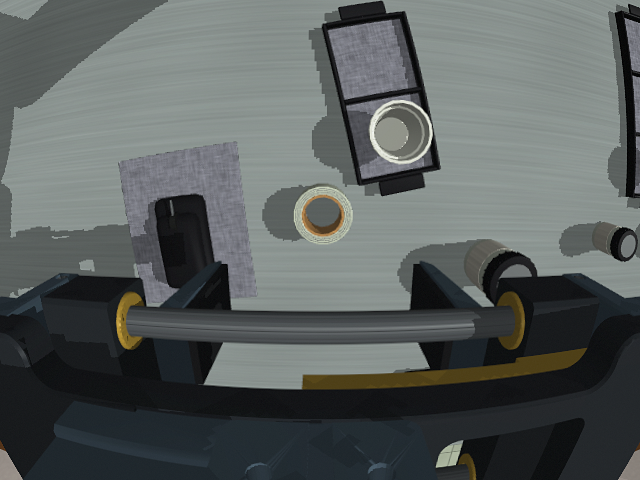

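Cup 2 stands in tray2 with its rim at (400,132), and the tape roll is at (323,214). I'll measure both.

Run:
```python
from h import *
f=wgrab(); im=f["image"]; g=cv2.cvtColor(im,cv2.COLOR_BGR2GRAY)
circ(f,g>185,(355,90,445,175),56)
print(g[214,285:360:3])
for t in (170,185): circ(f,g>t,(280,170,365,260),38)
d=cv2.inRange(cv2.cvtColor(im,cv2.COLOR_BGR2HSV),(5,70,40),(30,255,255))>0
circ(f,d,(280,170,365,260),38)
```

```text
t 21.95 tcp [ 611.6 -282.9  234.3] [ 180.   -0. -180.] w 91.2 F [-1.3  0.9 -0.7]
circle [ 524.2 -208. ] 30.8 ellipse [ 524.  -208.2] [60.7 61.2]
[ 94  94  92 162 183 179 117  92  93  94  94  92  93  93  94  93  93  93
  64 135 149 161 180 143 142]
circle [ 608.5 -281.4] 29.7 ellipse [ 608.6 -281.5] [58.5 59.2]
circle [ 591.8 -259.9] 7.6 ellipse [ 591.6 -259.7] [ 3.  14.8]
circle [ 608.7 -281.9] 21.4 ellipse [ 608.7 -281.9] [42.5 42.6]
```

Request:
{"fn": "step_arm", "kwargs": {
  "steps": [
    [0,0,0,3,1.3,50,1],
    [0,0,0,0,0,55,1],
    [0,0,0,0,0,50,1],
    [0,0,0,0,0,35,1],
    [0,0,0,0,0,18,1],
    [0,0,0,0,0,8,1],
    [0,0,0,0,0,3.3,1],
    [0,0,0,0,0,0,1]
  ]
}}

```text
time_s: 23.0
ee_pos: [609.2, -281.6, 16.6]
ee_rot: [-180.0, 0.1, -179.9]
force: [0.7, 1.2, 0.0]
gripper_width: 91.1
gripper_force: 0.0
```

Request:
{"fn": "step_arm", "kwargs": {
  "steps": [
    [0,0,0,0,0,0,0.4],
    [0,0,0,0,0,0,0.4],
    [0,0,0,0,0,0,0.4],
    [0,0,0,0,0,0,0.4],
    [0,0,0,0,0,0,0.4],
    [0,0,0,0,0,0,0.4],
    [0,0,0,0,0,0,0.4],
    [0,0,0,0,0,-2,0.4]
  ],
  "force": 20
}}

```text
time_s: 24.0
ee_pos: [608.2, -281.1, 17.0]
ee_rot: [180.0, -0.0, -179.9]
force: [-0.1, 0.8, -1.8]
gripper_width: 59.5
gripper_force: 20.0
```

Request:
{"fn": "step_arm", "kwargs": {
  "steps": [
    [0,0,0,0,0,-10,0.4],
    [0,0,0,0,0,-20,0.4],
    [0,0,0,0,0,-30,0.4],
    [0,0,0,0,0,-30,0.4],
    [0,0,0,0,0,-20,0.4],
    [0,0,0,4,12,-10,0.4],
    [0,0,0,10,30,0,0.4],
    [0,0,0,15,45,0,0.4]
  ]
}}

```text
time_s: 25.0
ee_pos: [578.7, -193.3, 137.0]
ee_rot: [180.0, -0.0, 180.0]
force: [-0.9, 1.6, -0.6]
gripper_width: 59.7
gripper_force: 20.0
```

Request:
{"fn": "step_arm", "kwargs": {
  "steps": [
    [0,0,0,20,55,0,0.4],
    [0,0,0,20,55,0,0.4],
    [0,0,0,20,55,0,0.4],
    [0,0,0,20,55,0,0.4],
    [0,0,0,20,55,0,0.4],
    [0,0,0,19,50,0,0.4],
    [0,0,0,14,38,0,0.4],
    [0,0,0,6,17,0,0.4]
  ]
}}

```text
time_s: 26.0
ee_pos: [437.9, 187.5, 137.2]
ee_rot: [180.0, -0.1, -179.8]
force: [-0.6, -0.3, -1.0]
gripper_width: 59.6
gripper_force: 20.0
```

Request:
{"fn": "step_arm", "kwargs": {
  "steps": [
    [0,0,0,0,0,15,0.4],
    [0,0,0,0,0,30,0.4],
    [0,0,0,0,0,25,0.4],
    [0,0,0,0,0,15,0.4],
    [0,0,0,0,0,0,0.4],
    [0,0,0,0,0,0,0.4],
    [0,0,0,0,0,0,0.4],
    [0,0,0,0,0,0,0.4]
  ]
}}

```text
time_s: 27.0
ee_pos: [440.4, 185.7, 53.0]
ee_rot: [180.0, 0.1, -180.0]
force: [0.4, 0.4, -0.6]
gripper_width: 59.9
gripper_force: 20.0
```

Run:
```python
from h import *
f=wgrab(); cv2.imwrite("pics/w7.png",f["image"])
```

```text
t 27.0 tcp [440.4 185.7  53. ] [ 1.8e+02  1.0e-01 -1.8e+02] w 59.9 F [ 0.4  0.4 -0.6]
```

View pics/w7.png

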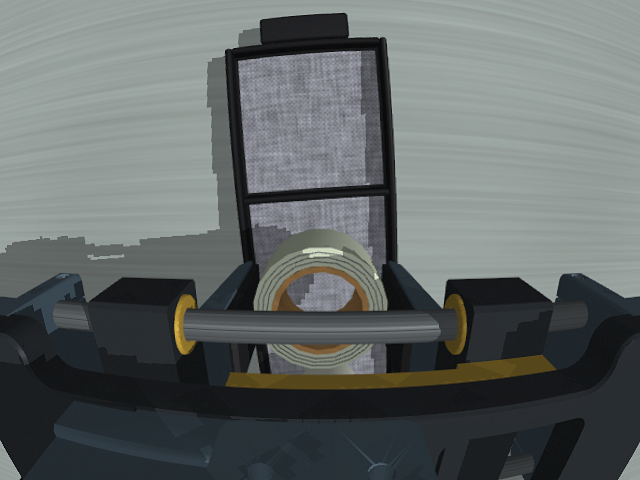

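The roll is held level over the middle compartment. The partition runs from (247,197) to (388,190), and the near-end inner corners are about (238,62) and (377,50).

Run:
```python
from h import *
f=wgrab()
P=np.array([wonz(f,p,16)[:2] for p in [(247,197),(388,190),(228,54),(385,41)]])
c=(P[0]+P[1])/2; e=(P[2]+P[3])/2; d=(c-e)/np.linalg.norm(c-e)
print(np.round(P,1),"part",c,"ang",np.degrees(np.arctan2(d[1],d[0])),"mid",c+44*d,"near",c-44*d)
```

```text
t 27.05 tcp [440.3 185.7  52.9] [ 1.800e+02  1.000e-01 -1.799e+02] w 59.4 F [-0.9  1.  -0.8]
[[397.2 143.6]
 [393.1 223.8]
 [313.8 133. ]
 [306.9 221.7]] part [395.16334612 183.70284033] ang 4.263587931961077 mid [439.04157973 186.97401989] near [351.28511252 180.43166076]
```

Request:
{"fn": "step_arm", "kwargs": {
  "steps": [
    [0,0,0,1,1,10,0.4],
    [0,0,0,0,0,10,0.4],
    [0,0,0,0,0,6,0.4],
    [0,0,0,0,0,3,0.4],
    [0,0,0,0,0,2,0.4],
    [0,0,0,0,0,1,0.4],
    [0,0,0,0,0,0.5,0.4],
    [0,0,0,0,0,0,0.4]
  ]
}}

```text
time_s: 28.1
ee_pos: [439.2, 186.6, 20.1]
ee_rot: [180.0, 0.0, -179.9]
force: [-0.2, 0.4, -1.1]
gripper_width: 59.7
gripper_force: 20.0
```

Request:
{"fn": "step_arm", "kwargs": {
  "steps": [
    [0,0,0,0,0,0.3,0.4],
    [0,0,0,0,0,0,0.4],
    [0,0,0,0,0,0,0.8],
    [0,0,0,0,0,0,0.8],
    [0,0,0,0,0,0,0.95],
    [0,0,0,0,0,0,0.95],
    [0,0,0,0,0,-4,0.95],
    [0,0,0,0,0,-8,1]
  ]
}}

```text
time_s: 29.1
ee_pos: [438.9, 186.5, 31.9]
ee_rot: [-180.0, -0.0, -179.9]
force: [0.1, -0.3, -0.2]
gripper_width: 90.7
gripper_force: 0.0
```

Request:
{"fn": "step_arm", "kwargs": {
  "steps": [
    [0,0,0,0,0,-40,1],
    [0,0,0,0,0,-50,1],
    [0,0,0,0,0,-50,1],
    [0,0,0,0,0,-50,1],
    [0,0,0,-40,-15,0,1],
    [0,0,0,-50,-20,0,1],
    [0,0,0,-50,-20,0,1],
    [0,0,0,-50,-20,0,1]
  ]
}}

```text
time_s: 30.1
ee_pos: [630.5, 111.0, 222.4]
ee_rot: [180.0, 0.0, -179.9]
force: [0.3, 0.3, 0.4]
gripper_width: 91.5
gripper_force: 0.0
```

Run:
```python
from h import *
f=wgrab(); cv2.imwrite("pics/w8.png",f["image"])
```

```text
t 30.1 tcp [630.5 111.  222.4] [ 180.     0.  -179.9] w 91.5 F [0.3 0.3 0.4]
```

View pics/w8.png

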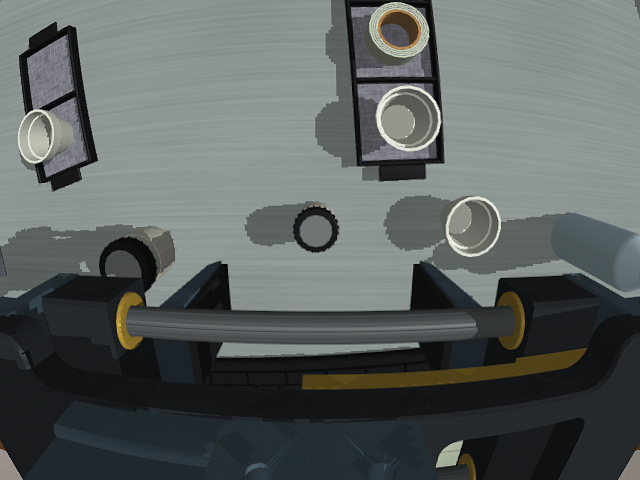

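The roll (399,30) and cup (408,118) sit in tray3, the bottom cup is alone at (473,226), and the small jar cap is below the gripper at (316,229).

Run:
```python
from h import *
f=wgrab(); g=cv2.cvtColor(f["image"],cv2.COLOR_BGR2GRAY)
circ(f,g<45,(285,195,350,260),58); circ(f,g<45,(92,232,162,272),80)
```

```text
t 30.15 tcp [636.8 108.  221.1] [-179.9    0.4  179.9] w 91.2 F [ 7.  -1.4  1.3]
circle [634.1 106.1] 21.5 ellipse [634.1 106.2] [41.7 42.7]
circle [666.2 -79.4] 34.8 ellipse [665.8 -79.2] [57.6 69.8]
```

Request:
{"fn": "step_arm", "kwargs": {
  "steps": [
    [0,0,0,-4,-3,20,1],
    [0,0,0,0,0,20,1],
    [0,0,0,0,0,0,1],
    [0,0,0,0,0,0,1],
    [0,0,0,0,0,0,1],
    [0,0,0,0,0,0,1],
    [0,0,0,0,0,0,1],
    [0,0,0,0,0,0,1]
  ]
}}

```text
time_s: 31.2
ee_pos: [633.2, 108.7, 181.8]
ee_rot: [180.0, 0.0, -179.9]
force: [0.1, -0.9, 0.9]
gripper_width: 91.0
gripper_force: 0.0
```

Run:
```python
from h import *
f=wgrab(); g=cv2.cvtColor(f["image"],cv2.COLOR_BGR2GRAY)
circ(f,g<45,(275,195,365,266),58)
```

```text
t 31.2 tcp [633.2 108.7 181.8] [ 180.     0.  -179.9] w 91.0 F [ 0.1 -0.9  0.9]
circle [633.8 106.5] 22.1 ellipse [633.8 106.3] [41.9 43.7]
```

Request:
{"fn": "step_arm", "kwargs": {
  "steps": [
    [0,0,0,0,-2.3,40,1],
    [0,0,0,0,0,45,1],
    [0,0,0,0,0,35,1],
    [0,0,0,0,0,22,1],
    [0,0,0,0,0,12,1],
    [0,0,0,0,0,5.7,1],
    [0,0,0,0,0,0,1],
    [0,0,0,0,0,0,0.2]
  ]
}}

```text
time_s: 32.25
ee_pos: [633.8, 106.6, 22.9]
ee_rot: [180.0, 0.1, -179.9]
force: [-0.1, -0.0, 0.5]
gripper_width: 84.2
gripper_force: 0.0
```

Request:
{"fn": "step_arm", "kwargs": {
  "steps": [
    [0,0,0,0,0,0,0.2],
    [0,0,0,0,0,0,0.2],
    [0,0,0,0,0,0,0.2],
    [0,0,0,0,0,0,0.2],
    [0,0,0,0,0,0,0.2],
    [0,0,0,0,0,0,0.2],
    [0,0,0,0,0,0,0.2],
    [0,0,0,0,0,-2,0.2]
  ],
  "force": 20
}}

```text
time_s: 33.25
ee_pos: [632.9, 106.4, 23.7]
ee_rot: [-180.0, -0.0, -179.9]
force: [-0.9, 0.5, -0.6]
gripper_width: 41.2
gripper_force: 20.0
```

Request:
{"fn": "step_arm", "kwargs": {
  "steps": [
    [0,0,0,0,0,-10,0.2],
    [0,0,0,0,0,-25,0.2],
    [0,0,0,0,0,-35,0.2],
    [0,0,0,0,0,-35,0.2],
    [0,0,0,0,0,-25,0.2],
    [0,0,0,10,-18,0,0.2],
    [0,0,0,20,-34,0,0.2],
    [0,0,0,28,-48,0,0.2]
  ]
}}

```text
time_s: 34.25
ee_pos: [573.3, 5.0, 152.4]
ee_rot: [-180.0, -0.1, -179.9]
force: [0.8, -1.0, -0.2]
gripper_width: 41.6
gripper_force: 20.0
```

Request:
{"fn": "step_arm", "kwargs": {
  "steps": [
    [0,0,0,30,-52,0,0.2],
    [0,0,0,30,-52,0,0.2],
    [0,0,0,30,-52,0,0.2],
    [0,0,0,24,-41,0,0.2],
    [0,0,0,15,-25,0,0.2],
    [0,0,0,7.5,-12,0,0.2],
    [0,0,0,0,0,0,0.2],
    [0,0,0,0,0,0,0.2]
  ]
}}

```text
time_s: 35.25
ee_pos: [439.2, -227.0, 153.6]
ee_rot: [180.0, -0.0, -179.9]
force: [0.4, -0.4, -0.6]
gripper_width: 41.1
gripper_force: 20.0
```

Request:
{"fn": "step_arm", "kwargs": {
  "steps": [
    [0,0,0,0,0,20,0.2],
    [0,0,0,0,0,35,0.2],
    [0,0,0,0,0,30,0.2],
    [0,0,0,0,0,20,0.2],
    [0,0,0,0,0,12,0.2],
    [0,0,0,0,0,5,0.2],
    [0,0,0,0,0,3,0.2],
    [0,0,0,0,0,0,0.2]
  ]
}}

```text
time_s: 36.25
ee_pos: [439.4, -227.9, 29.3]
ee_rot: [-180.0, 0.0, -179.9]
force: [0.4, -0.0, -0.4]
gripper_width: 40.9
gripper_force: 20.0
```

Request:
{"fn": "step_arm", "kwargs": {
  "steps": [
    [0,0,0,0,0,1.5,0.2],
    [0,0,0,0,0,0.8,0.2],
    [0,0,0,0,0,0.5,0.2],
    [0,0,0,0,0,0,0.2],
    [0,0,0,0,0,0,0.6],
    [0,0,0,0,0,0,0.9],
    [0,0,0,0,0,0,0.9],
    [0,0,0,0,0,-4,0.9]
  ]
}}

```text
time_s: 37.25
ee_pos: [438.8, -227.6, 30.1]
ee_rot: [180.0, -0.0, -179.9]
force: [-1.0, 0.5, 1.2]
gripper_width: 78.7
gripper_force: 0.0
```

Request:
{"fn": "step_arm", "kwargs": {
  "steps": [
    [0,0,0,0,0,-40,1],
    [0,0,0,0,0,-60,1],
    [0,0,0,0,0,-60,1],
    [0,0,0,0,0,-40,1],
    [0,0,0,-30,19,0,1],
    [0,0,0,-50,32,0,1],
    [0,0,0,-50,32,0,1],
    [0,0,0,-50,32,0,1]
  ]
}}

```text
time_s: 38.25
ee_pos: [620.2, -111.5, 230.5]
ee_rot: [-180.0, 0.0, -180.0]
force: [-0.7, -0.2, -0.7]
gripper_width: 91.2
gripper_force: 0.0
```

Request:
{"fn": "step_arm", "kwargs": {
  "steps": [
    [0,0,0,-35,23,0,1],
    [0,0,0,-14,9,0,1],
    [0,0,0,0,0,0,1],
    [0,0,0,0,0,0,1],
    [0,0,0,0,0,0,1],
    [0,0,0,0,0,0,1],
    [0,0,0,0,0,0,1],
    [0,0,0,0,0,0,1]
  ]
}}

```text
time_s: 39.25
ee_pos: [667.8, -80.7, 230.2]
ee_rot: [180.0, 0.0, -180.0]
force: [-0.4, -0.1, -0.0]
gripper_width: 91.4
gripper_force: 0.0
```

Run:
```python
from h import *
f=wgrab(); cv2.imwrite("pics/w9.png",f["image"]); g=cv2.cvtColor(f["image"],cv2.COLOR_BGR2GRAY)
circ(f,g<45,(270,170,375,268),80)
```

```text
t 39.25 tcp [667.8 -80.7 230.2] [ 180.    0. -180.] w 91.4 F [-0.4 -0.1 -0. ]
circle [668.2 -84.2] 30.8 ellipse [668.3 -84.2] [59.6 61.2]
```

View pics/w9.png

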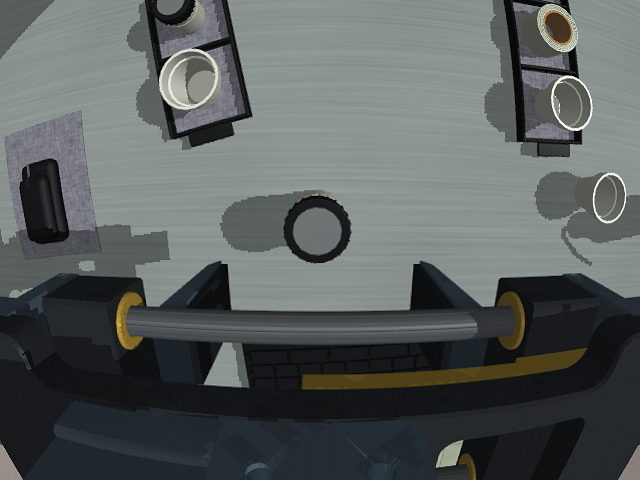

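The large jar cap is at (317,229), under the gripper. The small jar, both cups and the roll stand in their compartments.

Request:
{"fn": "step_arm", "kwargs": {
  "steps": [
    [0,0,0,0,-3.5,40,1],
    [0,0,0,0,0,55,1],
    [0,0,0,0,0,50,1],
    [0,0,0,0,0,32,1],
    [0,0,0,0,0,16,1],
    [0,0,0,0,0,9,1],
    [0,0,0,0,0,0,1],
    [0,0,0,0,0,0,0.4]
  ]
}}

```text
time_s: 40.3
ee_pos: [668.8, -84.1, 29.6]
ee_rot: [-180.0, 0.2, -179.9]
force: [-0.0, -0.1, -0.7]
gripper_width: 84.0
gripper_force: 0.0
```

Request:
{"fn": "step_arm", "kwargs": {
  "steps": [
    [0,0,0,0,0,0,0.4],
    [0,0,0,0,0,0,0.4],
    [0,0,0,0,0,0,0.4],
    [0,0,0,0,0,0,0.4],
    [0,0,0,0,0,0,0.4],
    [0,0,0,0,0,0,0.4],
    [0,0,0,0,0,0,0.4],
    [0,0,0,0,0,-2,0.4]
  ],
  "force": 35
}}

```text
time_s: 41.3
ee_pos: [667.1, -84.1, 29.2]
ee_rot: [-180.0, -0.1, -179.9]
force: [0.0, -0.1, -3.3]
gripper_width: 58.6
gripper_force: 35.0
```

Request:
{"fn": "step_arm", "kwargs": {
  "steps": [
    [0,0,0,0,0,-10,0.4],
    [0,0,0,0,0,-25,0.4],
    [0,0,0,0,0,-35,0.4],
    [0,0,0,0,0,-30,0.4],
    [0,0,0,0,0,-20,0.4],
    [0,0,0,15,12,0,0.4],
    [0,0,0,30,25,0,0.4],
    [0,0,0,42,35,0,0.4]
  ]
}}

```text
time_s: 42.3
ee_pos: [580.3, -12.1, 149.9]
ee_rot: [-180.0, 0.0, 180.0]
force: [-0.1, 0.6, -2.9]
gripper_width: 59.0
gripper_force: 35.0
```

Request:
{"fn": "step_arm", "kwargs": {
  "steps": [
    [0,0,0,45,38,0,0.4],
    [0,0,0,45,38,0,0.4],
    [0,0,0,45,38,0,0.4],
    [0,0,0,40,34,0,0.4],
    [0,0,0,30,25,0,0.4],
    [0,0,0,17,14,0,0.4],
    [0,0,0,7.5,5.5,0,0.4],
    [0,0,0,0,0,0,0.4]
  ]
}}

```text
time_s: 43.3
ee_pos: [351.2, 180.1, 150.3]
ee_rot: [-180.0, 0.0, -179.9]
force: [0.9, 0.6, -2.0]
gripper_width: 58.7
gripper_force: 35.0
```

Request:
{"fn": "step_arm", "kwargs": {
  "steps": [
    [0,0,0,0,0,20,0.4],
    [0,0,0,0,0,30,0.4],
    [0,0,0,0,0,30,0.4],
    [0,0,0,0,0,18,0.4],
    [0,0,0,0,0,10,0.4],
    [0,0,0,0,0,4,0.4],
    [0,0,0,0,0,2,0.4],
    [0,0,0,0,0,0,0.4]
  ]
}}

```text
time_s: 44.3
ee_pos: [351.5, 180.3, 36.5]
ee_rot: [180.0, 0.1, -179.9]
force: [-0.1, -0.3, -2.8]
gripper_width: 59.0
gripper_force: 35.0
```

Command height is 36.2, and the jar rests on the floor at 32.2.

Request:
{"fn": "step_arm", "kwargs": {
  "steps": [
    [0,0,0,0,0,2,0.4],
    [0,0,0,0,0,1,0.4],
    [0,0,0,0,0,0.6,0.4],
    [0,0,0,0,0,0.3,0.4],
    [0,0,0,0,0,0,0.4],
    [0,0,0,0,0,0,0.8],
    [0,0,0,0,0,0,0.95],
    [0,0,0,0,0,0,0.95]
  ]
}}

```text
time_s: 45.3
ee_pos: [351.2, 180.2, 32.2]
ee_rot: [180.0, 0.0, -179.9]
force: [-0.5, 0.2, -1.1]
gripper_width: 85.2
gripper_force: 0.0
```

Request:
{"fn": "step_arm", "kwargs": {
  "steps": [
    [0,0,0,0,0,0,0.95],
    [0,0,0,0,0,-10,1],
    [0,0,0,0,0,-40,1],
    [0,0,0,0,0,-60,1],
    [0,0,0,0,0,-60,1],
    [0,0,0,0,0,-50,1],
    [0,0,0,0,0,0,1],
    [0,0,0,0,0,0,1]
  ]
}}

```text
time_s: 46.3
ee_pos: [350.5, 179.9, 252.0]
ee_rot: [-180.0, -0.0, -179.9]
force: [-0.7, 0.5, -0.1]
gripper_width: 91.3
gripper_force: 0.0
```

Request:
{"fn": "step_arm", "kwargs": {
  "steps": [
    [0,0,0,-10,-60,0,1],
    [0,0,0,-10,-60,0,1],
    [0,0,0,-10,-60,0,1],
    [0,0,0,-10,-30,0,1],
    [0,0,0,0,0,0,1],
    [0,0,0,0,0,0,1],
    [0,0,0,0,0,0,1],
    [0,0,0,0,0,0,1]
  ]
}}

```text
time_s: 47.3
ee_pos: [391.1, -29.0, 252.1]
ee_rot: [180.0, -0.0, -179.8]
force: [0.9, 0.7, 0.4]
gripper_width: 90.9
gripper_force: 0.0
```

Run:
```python
from h import *
a=grab_frame("side")["image"]; b=grab_frame("top")["image"]
cv2.imwrite("pics/end.png",np.hstack([cv2.resize(a[170:420,190:470],(400,357)),cv2.resize(b[160:345,110:520],None,fx=.97,fy=1.93)]))
```

```text
(no output)
```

View pics/end.png

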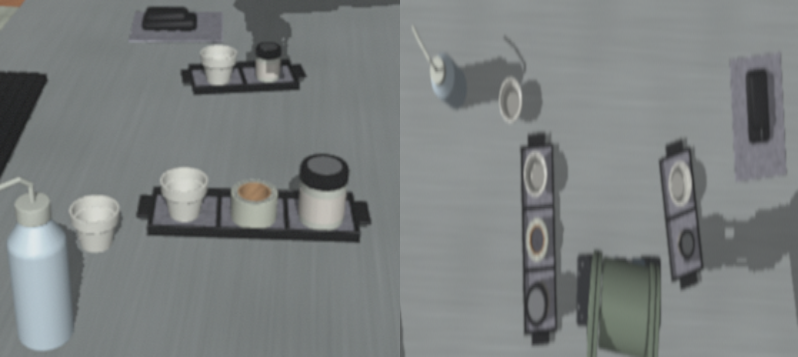

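Both views show all five things upright in their own compartments. The bottom cup, bottle and mouse are where they started, and the arm is clear.

```bash
python3 -c "
from workcell import *
print(job_done())"
```

```text
the job is handed in; nothing more can be done
None
```

Both kits are made up and the job is handed in at about 47 s of the 128 s limit; the final pictures show everything upright in its own compartment and the bottom cup, wash bottle and mouse where they started, though no verdict came back.

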